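# Tip the keypad unit onto its back and press its start key

### The job

The black keypad unit is standing on its narrow side on the blue mat: push it over backwards so that it lies flat on its back on the mat with the keypad facing up. Once it lies still, press its round green start key fully down and let go. Only push: never lift the unit, do not press the green key before the unit is lying down, and leave the screw jar, the nut cup and the mouse where they are.

Things in the scene. Friction and masses are not known exactly. Their poses are not given: they have to be found in the camera images.
- unit: Black keypad unit, a loose box 45 mm (own x) by 150 mm (own y) by 100 mm high (own z) as it stands at the start, 0.3 to 0.55 kg. Origin: centre of the side it first stands on. Own +x points out of the keypad face (white keys, display, green key), at first away from the robot, turned up to 52 degrees either way. Pushed near the top of that face it tips past balance at 24 degrees and falls on its back.
- unit_center (a point): Centre of the keypad unit's box (50 mm above its origin along own z).
- unit_heel (a point): Middle of the unit's lower back edge (22.5 mm from its origin along own -x), about which it tips; it stays down on the mat when the unit is pushed over. When the unit lies on its back, own +x points up and the keypad face is 45 mm above the mat.
- key_top (a point): Centre of the outer face of the round green start key, 26 mm in diameter, which stands 8 mm out of the keypad face. On the unit it lies 45 mm to own +y and 32 mm up own z from the origin, so it is in the lower half of the face while the unit stands and about 56 mm above the bench once it lies on its back.
- start_key (a joint): Travel of the green start key into the unit: 0 out, 0.005 m fully in; a spring returns it, 4 N fully in.
- mat: Blue work mat, 300 x 300 mm and 3 mm thick, fixed to the bench. Origin at the centre of its underside, own x and y along its edges.
- screw_jar: Whitish see-through jar with a yellow cap, 54 mm in diameter, 70 mm high, loose, beside the mat; leave alone. Origin at the centre of its underside.
- nut_cup: Small steel cup, 64 mm in diameter, 50 mm high, loose, beside the mat; leave alone. Origin at the centre of its underside.
- mouse: Grey computer mouse, 100 x 58 mm, 37 mm high at its wheel, loose, beside the mat; leave alone. Origin at the centre of its underside.
Things that resemble listed ones, but are neither listed nor needed, are in the scene too. Several things look just like the unit: the one meant starts farthest to the robot's right.

How it is judged:
By the outcome, as a careful person would: the job done as asked, in the order asked, and still so for the second after the job is handed in, with the robot touching nothing.
It also fails if it takes over 38 s, if anything falls off the work surface, if the arm or the gripper's body presses on something with over 40 N, if the wrist force passes 120 N, or if a joint passes its speed limit or range.

### The arm

A 6-joint arm with a two-finger parallel gripper is mounted at the origin on the work surface. World frame = base frame: x ahead of the robot, y to its left, z up, the work surface at z = 0. Lengths are in m, angles in rad, forces in N, time in s.
With the tool pointing down it reaches from about 0.225 to 0.875 m from the base axis. Payload 3.4 kg.
Tool frame: the origin (TCP) lies midway between the tips of the shut fingers; the grasp point (between the pads) lies 19 mm behind it; z points along the fingers, y is the direction in which the jaws open and shut (so a half turn about z gives the same grasp; the last joint's range is limited). The gripper opens to 85 mm and grips with 20 to 120 N. Pads are 22 mm wide; open, the fingers measure 114 mm over their backs; the gripper's body (76 mm by 85 mm) begins 54 mm behind the grasp point. The pads swing forward as they close: fully open they stand 13 mm farther back than shut.
Start: joints at [1.004, 0.276, 1.505, -0, 1.361, -0.121], TCP at [0.248, 0.519, 0.231] pointing down, gripper open.
Joint ranges: [-2.89, 2.89], [-0.75, 2.08], [0.22, 2.7], [-1.18, 4.32], [0.11, 2.71], [-2.7, 2.7]. Speed limits (rad/s): [2.57, 2.57, 3.14, 3.14, 3.14, 3.14].

### API

Orientations are given as a unit quaternion [w, x, y, z].
In Python, from rig import manip, optics, ticket gives the robot as it stands.
- The arm moves only by the shell command python3 -m pendant 'ROWS' [FORCE]. ROWS is JSON, a list of rows, each an object with "gripper": the finger opening in mm, from 0 to 85.4; "delta_pos": the shift along the tool's x, y, z in mm, a list of three; "spin": the turn about the tool's z in rad. A call has 1 to 20 rows; each row is the pose to reach, as a shift and turn from the pose commanded when the call began, along the tool's axes at that moment; what a row does not reach only later rows make up. A row lasts 1/10 s, in which the tool goes at most 50 mm and 8.59 degrees, less where a joint would pass 70% of its speed; a pose out of reach is approached as far as the arm can. A call with a gripper value outside its range is refused whole. The fingers move at their own pace and stop on an object; FORCE is the grip in N (left out, the last holds). Time passes only in rows, so rows that repeat a pose let the fingers close. It gives the time, the measured TCP pose, the force and the opening at its end, in the units of the state.
- manip.get_state(): the state, without advancing time (a new reading comes with each control period).
- optics.get_image(name): name is "side" or "top"; returns the picture (420x560x3 uint8, blue, green, red); there is no depth.
- optics.camera_model(name): a dict with "fovy" (degrees; the focal length in pixels is half the picture's height over the tangent of half this angle, whatever the lens; pixels are square), "cx", "cy" (the principal point, pixels), "xyz" and "orientation" of the camera in the world. Camera axes: x right, y down, z forward; pixel columns grow to the right and rows downward; lengths in m; the calibration is good to about 2 mm. A picture is of the moment at which its call begins. camera_model takes no time and is no camera call.
- ticket.sign_off(): hands the job in, once; it reports no verdict.
The state is a dict: "clock": time; "qpos": joint angles; "qd": joint speeds; "effort": joint torques, N m; "position": TCP position; "ee_rot": TCP orientation; "contact_force": force on the tool from outside, world axes, zero at the start; "moment": the same for the moment, N m; "width": finger opening in m.
Only numpy, scipy, OpenCV 4.12 (cv2) and the standard library are available. Lean on these libraries where they do the work, as an engineer would, in place of code of your own. Each camera call takes 0.05 s, during which the arm holds its last target.

## Working session

There is one attempt and no reset: what is moved stays moved. The work goes in short steps, Python scripts to look and compute and a shell command to move; the robot and the scene stay as the last step left them, time stands still between calls to the robot, and variables do not carry over. Pictures are saved under pics/ and viewed, and the job is handed in when it is done.

```bash
mkdir -p pics; python3 - <<'E'
from rig import manip, optics
import cv2
for n in ("side","top"):
    cv2.imwrite(f"pics/{n}0.png",optics.get_image(n)); print(n,optics.camera_model(n))
print(manip.get_state())
E
```

```text
side {'fovy': 43.92991060574077, 'cx': 275.0650337882586, 'cy': 205.15901012110888, 'xyz': array([ 0.17970203, -0.60214967,  0.79711837]), 'orientation': array([-0.37426165,  0.89355232, -0.22980267,  0.09318366])}
top {'fovy': 51.08878615629845, 'cx': 273.7510785127371, 'cy': 207.75134770279874, 'xyz': array([0.33126815, 0.04201798, 1.10511661]), 'orientation': array([-0.08199657,  0.70266296, -0.7024028 ,  0.07855982])}
{'clock': 0.1, 'qpos': array([ 1.00400686e+00,  2.76523027e-01,  1.50599983e+00, -1.76057386e-05,
        1.36068632e+00, -1.20994563e-01]), 'qd': array([ 5.34417559e-05, -1.77983123e-03, -2.64546451e-03,  1.67867727e-03,
        1.14608892e-03, -1.31017609e-03]), 'effort': array([ 2.38918488e-03, -4.17697871e+01, -2.46407104e+01, -1.11883905e-04,
        5.86182548e-03, -4.18101095e-06]), 'position': array([0.24768283, 0.51840666, 0.23053385]), 'ee_rot': array([-2.64404862e-04,  2.21054451e-01,  9.75261132e-01, -7.63840300e-04]), 'contact_force': array([ 0.49384659, -0.05300659,  1.057592  ]), 'moment': array([-0.01554458, -0.03950118, -0.02234467]), 'width': 0.08564573092024132}
```

View pics/side0.png

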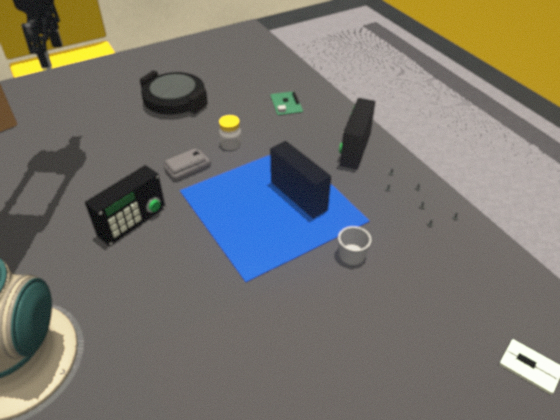

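View pics/top0.png

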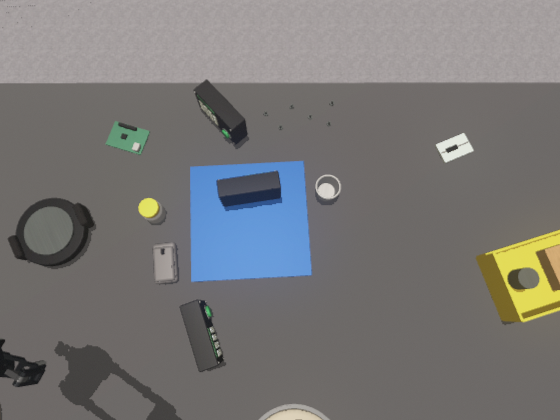

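```bash
cat > h.py <<'E'
import numpy as np, cv2
from rig import manip, optics
from scipy.spatial.transform import Rotation as R
def cam(n):
    m=optics.camera_model(n); q=m['orientation']; f=210/np.tan(np.radians(m['fovy'])/2)
    return m,R.from_quat(np.r_[q[1:],q[0]]).as_matrix(),f
def ray(n,u,v,z):
    m,r,f=cam(n); d=r@np.array([(u-m['cx'])/f,(v-m['cy'])/f,1]); return m['xyz']+d*(z-m['xyz'][2])/d[2]
def proj(n,p):
    m,r,f=cam(n); c=r.T@(np.asarray(p,float)-m['xyz']); return np.array([m['cx']+f*c[0]/c[2],m['cy']+f*c[1]/c[2]])
E
python3 - <<'E'
import cv2
a=cv2.imread("pics/top0.png")[150:300,180:350]; cv2.imwrite("pics/t0c.png",cv2.convertScaleAbs(cv2.resize(a,None,fx=4,fy=4,interpolation=2),alpha=1.5,beta=20))
a=cv2.imread("pics/side0.png")[130:280,170:380]; cv2.imwrite("pics/s0c.png",cv2.convertScaleAbs(cv2.resize(a,None,fx=3.8,fy=3.8,interpolation=2),alpha=1.5,beta=20))
E
```

```text
(no output)
```

View pics/t0c.png

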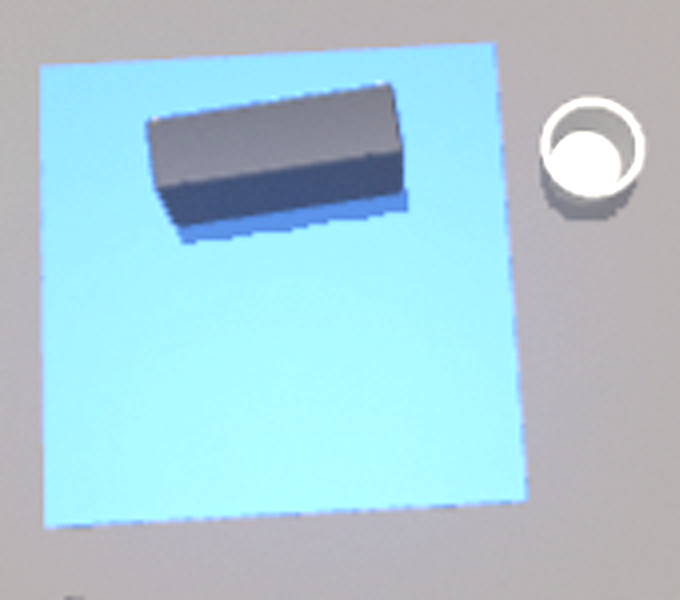

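View pics/s0c.png

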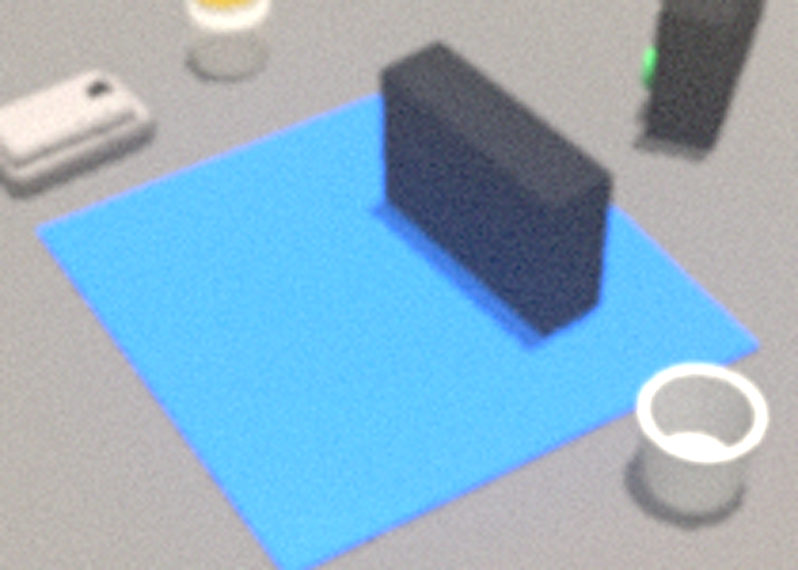

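```bash
cat > fit.py <<'E'
from h import *
from scipy.optimize import least_squares
o=[] # own pts: F=front(+x), L=+y
def P(s,y,z): return [s*.0225,y*.075,z]
T=[((148,121),P(1,1,.1)),((391,84),P(1,-1,.1)),((403,151),P(-1,-1,.1)),((161,187),P(-1,1,.1)),((182,226),P(-1,1,0)),((402,192),P(-1,-1,0))]
S=[((382,74),P(-1,1,.1)),((437,43),P(1,1,.1)),((610,180),P(1,-1,.1)),((545,207),P(-1,-1,.1)),((386,200),P(-1,1,0)),((547,335),P(-1,-1,0)),((598,302),P(1,-1,0))]
obs=[("top",180+u/4,150+v/4,p) for (u,v),p in T]+[("side",170+u/3.8,130+v/3.8,p) for (u,v),p in S]
def w(p,x): c,s=np.cos(x[2]),np.sin(x[2]); return [x[0]+c*p[0]-s*p[1],x[1]+s*p[0]+c*p[1],.003+p[2]]
def res(x,ns=("top","side")): return np.concatenate([proj(n,w(p,x))-[u,v] for n,u,v,p in obs if n in ns])
for ns in (("top",),("side",),("top","side")):
    r=least_squares(res,[.4,.1,0],args=(ns,)); print(ns,r.x,np.degrees(r.x[2]),np.abs(r.fun).max()); 
print(r.fun.reshape(-1,2).round(1))
x=r.x
ax=np.array([np.cos(x[2]),np.sin(x[2])]); print("x axis",ax,"mat corners",[ray("top",180+u/4,150+v/4,.003)[:2].round(3) for u,v in ((40,66),(496,43),(527,500),(45,527))])
for n,u,v,z in (("cup",593,148,.05),): print(n,ray("top",180+u/4,150+v/4,z))
print("jar",ray("top",150,208,.07),"unit left",ray("top",220,100,.1), ray("top",245,120,.1),ray("top",235,142,.0))
E
python3 fit.py
```

```text
('top',) [0.6220561  0.10541103 0.15932552] 9.128680053717009 1.562468211350307
('side',) [0.62069772 0.10519855 0.14846321] 8.506315226174408 2.0535718453699587
('top', 'side') [0.62126653 0.10540877 0.15260642] 8.743703666490633 1.9217797489798158
[[-0.4 -0.7]
 [ 1.2 -0.6]
 [ 1.1  0.6]
 [-1.3  1. ]
 [-1.7  0.8]
 [ 0.9  0.7]
 [-1.2 -1.9]
 [ 0.8 -1.7]
 [ 1.5 -1.6]
 [ 1.6  0.5]
 [-1.7 -0.3]
 [-1.2  1.9]
 [ 1.4  1.3]]
x axis [0.98837822 0.15201477] mat corners [array([0.698, 0.268]), array([ 0.714, -0.032]), array([ 0.415, -0.047]), array([0.398, 0.252])]
cup [ 0.62861882 -0.08839311  0.05      ]
jar [0.57040264 0.3468173  0.07      ] unit left [0.8395522  0.18119107 0.1       ] [0.78585579 0.11805348 0.1       ] [0.76776675 0.15138937 0.        ]
```

```bash
python3 -m pendant '[{"gripper":85,"delta_pos":[-20,-6,0],"spin":-0.03},{"gripper":85,"delta_pos":[-60,-18,0],"spin":-0.08},{"gripper":85,"delta_pos":[-105,-32,0],"spin":-0.13},{"gripper":85,"delta_pos":[-150,-46,0],"spin":-0.18},{"gripper":85,"delta_pos":[-195,-60,0],"spin":-0.23},{"gripper":85,"delta_pos":[-240,-73,0],"spin":-0.28},{"gripper":85,"delta_pos":[-285,-87,0],"spin":-0.33},{"gripper":85,"delta_pos":[-330,-101,0],"spin":-0.38},{"gripper":85,"delta_pos":[-375,-114,0],"spin":-0.43},{"gripper":85,"delta_pos":[-420,-128,0],"spin":-0.48},{"gripper":85,"delta_pos":[-465,-142,0],"spin":-0.53},{"gripper":85,"delta_pos":[-510,-156,0],"spin":-0.57},{"gripper":85,"delta_pos":[-550,-168,0],"spin":-0.597},{"gripper":85,"delta_pos":[-570,-174,0],"spin":-0.597},{"gripper":85,"delta_pos":[-570,-174,0],"spin":-0.597},{"gripper":85,"delta_pos":[-570,-174,0],"spin":-0.597}]'
python3 - <<'E'
from h import *
s=manip.get_state();q=s['ee_rot'];print(s['clock'],s['position'],'\n',R.from_quat(np.r_[q[1:],q[0]]).as_matrix().round(3),s['qpos'])
E
```

```text
clock: 1.7
position: [0.6867, 0.116, 0.2303]
ee_rot: [-0.001, -0.075, 0.997, 0.0]
contact_force: [-0.7, -0.3, 0.3]
width: 0.0847
1.7 [0.68667953 0.11601525 0.23032956] 
 [[-0.989 -0.15  -0.002]
 [-0.15   0.989  0.001]
 [ 0.002  0.001 -1.   ]] [ 6.71109400e-02  4.63561997e-01  1.21469550e+00  8.41323530e-04
  1.46564286e+00 -1.65415927e+00]
```

```bash
python3 -m pendant '[{"gripper":85,"delta_pos":[0,0,25],"spin":0},{"gripper":85,"delta_pos":[0,0,60],"spin":0},{"gripper":85,"delta_pos":[0,0,95],"spin":0},{"gripper":85,"delta_pos":[0,0,125],"spin":0},{"gripper":85,"delta_pos":[0,0,145],"spin":0},{"gripper":85,"delta_pos":[0,0,150],"spin":0},{"gripper":85,"delta_pos":[0,0,150],"spin":0}]'
python3 - <<'E'
from h import *
cv2.imwrite("pics/a.png",np.vstack([cv2.resize(optics.get_image(n)[60:280,150:400],None,fx=2.2,fy=1.3) for n in("side","top")]))
s=manip.get_state();print(s['clock'],s['position'])
E
```

```text
clock: 2.4
position: [0.686, 0.1172, 0.081]
ee_rot: [-0.001, -0.076, 0.997, 0.0]
contact_force: [-0.0, 0.3, -0.7]
width: 0.085
2.5 [0.68781221 0.11682803 0.08295981]
```

View pics/a.png

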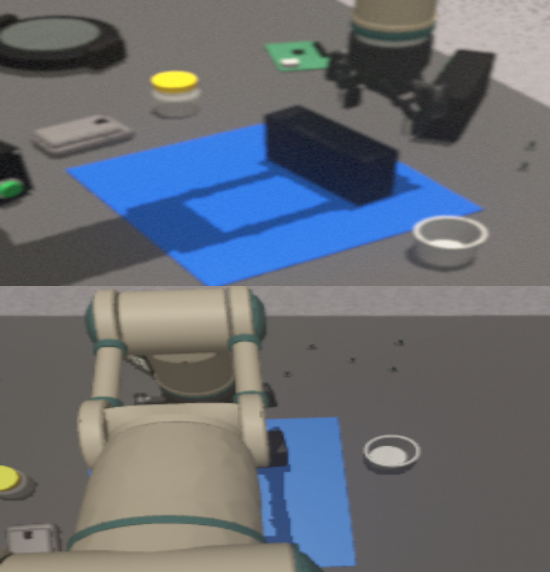

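```bash
python3 -m pendant '[{"gripper":85,"delta_pos":[8,0,0],"spin":0},{"gripper":85,"delta_pos":[18,0,0],"spin":0},{"gripper":85,"delta_pos":[26,0,0],"spin":0},{"gripper":85,"delta_pos":[31,0,0],"spin":0},{"gripper":85,"delta_pos":[35,0,0],"spin":0},{"gripper":85,"delta_pos":[39,0,0],"spin":0},{"gripper":85,"delta_pos":[43,0,0],"spin":0},{"gripper":85,"delta_pos":[47,0,0],"spin":0},{"gripper":85,"delta_pos":[50,0,0],"spin":0}]'
python3 - <<'E'
from h import *
cv2.imwrite("pics/b.png",cv2.resize(optics.get_image("side")[60:280,150:400],None,fx=3,fy=2.6))
s=manip.get_state();print(s['clock'],s['position'])
E
```

```text
clock: 3.4
position: [0.6373, 0.1085, 0.0812]
ee_rot: [-0.0, -0.076, 0.997, 0.0]
contact_force: [0.5, 0.6, 1.4]
width: 0.0851
3.45 [0.63657996 0.10844475 0.08109175]
```

View pics/b.png

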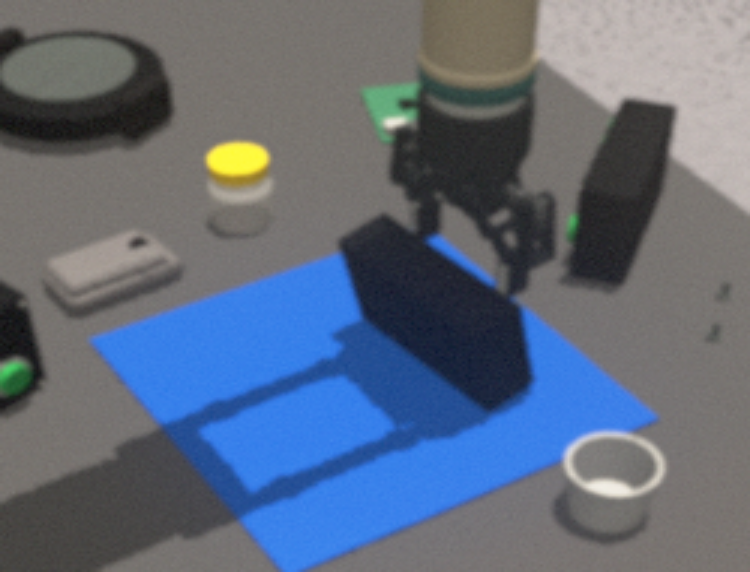

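Both fingers sit on the face near its top edge. The unit is tipping back about its heel without sliding, so I'll keep pushing.

```bash
python3 -m pendant '[{"gripper":85,"delta_pos":[4,0,0],"spin":0},{"gripper":85,"delta_pos":[8,0,0],"spin":0},{"gripper":85,"delta_pos":[12,0,0],"spin":0},{"gripper":85,"delta_pos":[16,0,0],"spin":0},{"gripper":85,"delta_pos":[20,0,0],"spin":0},{"gripper":85,"delta_pos":[24,0,0],"spin":0},{"gripper":85,"delta_pos":[28,0,0],"spin":0},{"gripper":85,"delta_pos":[28,0,0],"spin":0},{"gripper":85,"delta_pos":[28,0,0],"spin":0},{"gripper":85,"delta_pos":[28,0,0],"spin":0}]'
python3 - <<'E'
from h import *
cv2.imwrite("pics/c.png",cv2.resize(optics.get_image("side")[60:280,150:400],None,fx=3,fy=2.6))
E
```

```text
clock: 4.45
position: [0.6104, 0.1044, 0.0814]
ee_rot: [0.0, -0.076, 0.997, 0.0]
contact_force: [0.3, -0.3, -0.6]
width: 0.0851
```

View pics/c.png

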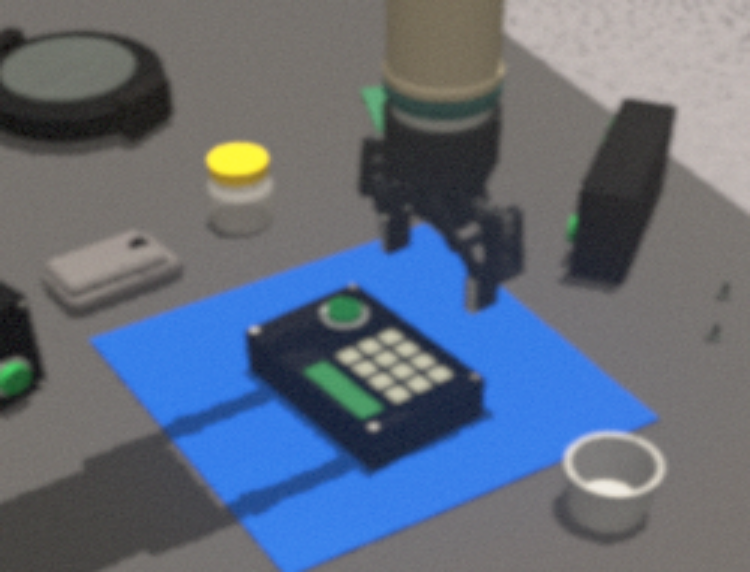

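```bash
python3 -m pendant '[{"gripper":85,"delta_pos":[0,0,-20],"spin":0},{"gripper":0,"delta_pos":[0,0,-50],"spin":0},{"gripper":0,"delta_pos":[0,0,-65],"spin":0},{"gripper":0,"delta_pos":[0,0,-70],"spin":0},{"gripper":0,"delta_pos":[0,0,-70],"spin":0},{"gripper":0,"delta_pos":[0,0,-70],"spin":0},{"gripper":0,"delta_pos":[0,0,-70],"spin":0},{"gripper":0,"delta_pos":[0,0,-70],"spin":0}]' 20
python3 - <<'E'
from h import *
a=optics.get_image("side");cv2.imwrite("pics/d0.png",a);cv2.imwrite("pics/d.png",cv2.resize(a[100:250,200:350],None,fx=4,fy=4,interpolation=2))
print("side key",ray("side",264.7,180,.056), "pred px",proj("side",[.5606,.1416,.056]))
s=manip.get_state();print(s['clock'],s['position'],s['width'],s['contact_force'])
E
```

```text
clock: 5.3
position: [0.6096, 0.1043, 0.1502]
ee_rot: [-0.001, -0.076, 0.997, 0.0]
contact_force: [0.3, 0.3, 0.3]
width: -0.0002
side key [0.55421092 0.13593612 0.056     ] pred px [266.09878659 177.48739666]
5.35 [0.60966524 0.10430643 0.15038533] -0.00017515092053966037 [-0.538767   -0.16713156 -0.02494527]
```

View pics/d.png

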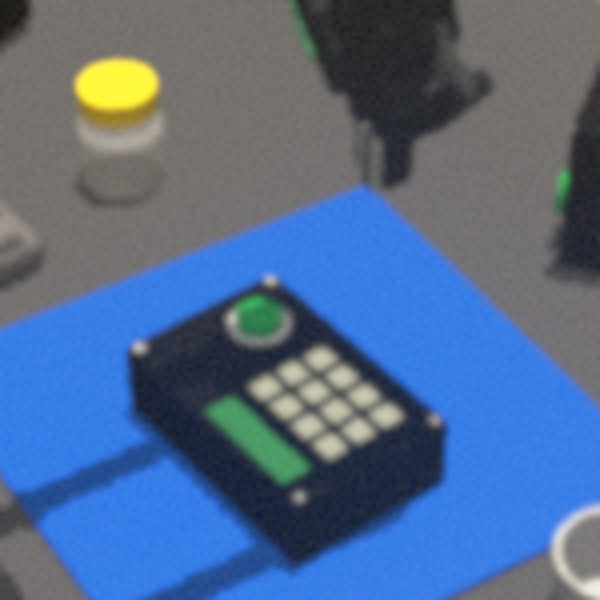

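```bash
python3 - <<'E'
from h import *
g=lambda u,v,z:ray("side",200+u/4,100+v/4,z)[:2]
print("key",g(260,314,.056))
A,B,C,D=[g(u,v,.048) for u,v in((270,275),(130,345),(297,518),(443,422))]
print(A,B,C,D,np.linalg.norm(A-B),np.linalg.norm(A-D),np.linalg.norm(C-B))
c=(A+B+C+D)/4; ay=((A-D)+(B-C));ay/=np.linalg.norm(ay); az=np.array([-ay[1],ay[0]])
print(c,ay,az,"key from corners",c+.045*ay-.018*az)
print("d",(g(260,314,.056)))
E
```

```text
key [0.55701748 0.1398661 ]
[0.58102358 0.17371447] [0.48904256 0.15959915] [0.50676932 0.00677086] [0.60406345 0.02912253] 0.09305777827675578 0.14641607354166505 0.15385293047727858
[0.54522473 0.09230175] [-0.13579777  0.99073658] [-0.99073658 -0.13579777] key from corners [0.55694709 0.13932926]
d [0.55701748 0.1398661 ]
```

```bash
python3 -m pendant '[{"gripper":0,"delta_pos":[15,15,0],"spin":0},{"gripper":0,"delta_pos":[35,34,0],"spin":0},{"gripper":0,"delta_pos":[45,43.5,0],"spin":0},{"gripper":0,"delta_pos":[45,43.5,25],"spin":0},{"gripper":0,"delta_pos":[45,43.5,55],"spin":0},{"gripper":0,"delta_pos":[45,43.5,75],"spin":0},{"gripper":0,"delta_pos":[45,43.5,84],"spin":0},{"gripper":0,"delta_pos":[45,43.5,86],"spin":0},{"gripper":0,"delta_pos":[45,43.5,86],"spin":0},{"gripper":0,"delta_pos":[45,43.5,86],"spin":0}]'
python3 - <<'E'
from h import *
a=optics.get_image("side");cv2.imwrite("pics/e.png",cv2.resize(a[100:250,200:350],None,fx=4,fy=4,interpolation=2))
s=manip.get_state();print(s['clock'],s['position'],s['width'],s['contact_force'])
E
```

```text
clock: 6.35
position: [0.5601, 0.1406, 0.0664]
ee_rot: [0.001, -0.076, 0.997, 0.0]
contact_force: [0.0, -0.0, 0.9]
width: 0.0003
6.4 [0.56010224 0.14062971 0.06647619] -0.00035811531096794735 [-0.34457083  0.09414199 -1.07699248]
```

View pics/e.png

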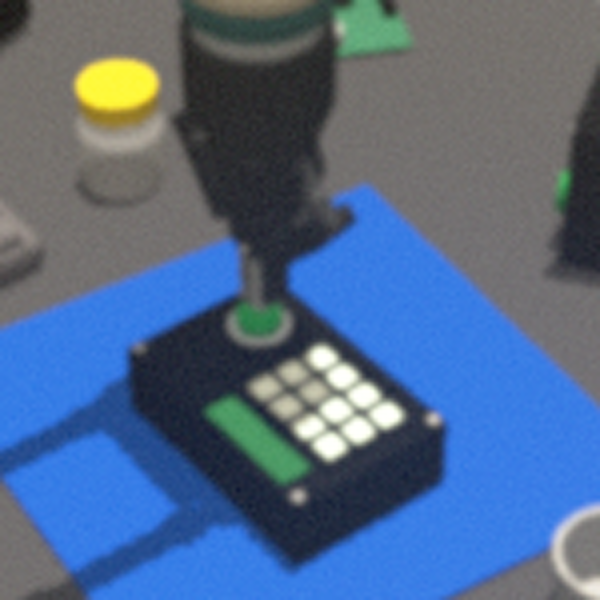

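```bash
python3 -m pendant '[{"gripper":0,"delta_pos":[1,0,4],"spin":0},{"gripper":0,"delta_pos":[1,0,8],"spin":0},{"gripper":0,"delta_pos":[1,0,10],"spin":0},{"gripper":0,"delta_pos":[1,0,12],"spin":0},{"gripper":0,"delta_pos":[1,0,13],"spin":0},{"gripper":0,"delta_pos":[1,0,14],"spin":0},{"gripper":0,"delta_pos":[1,0,14],"spin":0},{"gripper":0,"delta_pos":[1,0,14],"spin":0}]'
```

```text
clock: 7.2
position: [0.5579, 0.1404, 0.0515]
ee_rot: [-0.0, -0.076, 0.997, 0.0]
contact_force: [-2.1, -0.4, 3.6]
width: -0.0002
```

```bash
python3 -m pendant '[{"gripper":0,"delta_pos":[0,0,0.5],"spin":0},{"gripper":0,"delta_pos":[0,0,1],"spin":0},{"gripper":0,"delta_pos":[0,0,1],"spin":0},{"gripper":0,"delta_pos":[0,0,1],"spin":0}]'
```

```text
clock: 7.6
position: [0.5578, 0.1404, 0.051]
ee_rot: [-0.0, -0.076, 0.997, -0.0]
contact_force: [-2.5, -0.7, 8.0]
width: 0.0003
```

```bash
python3 -m pendant '[{"gripper":0,"delta_pos":[0,0,0.5],"spin":0},{"gripper":0,"delta_pos":[0,0,1],"spin":0},{"gripper":0,"delta_pos":[0,0,1],"spin":0},{"gripper":0,"delta_pos":[0,0,1],"spin":0}]'
python3 - <<'E'
from h import *
a=optics.get_image("side");cv2.imwrite("pics/f.png",cv2.resize(a[100:250,200:350],None,fx=4,fy=4,interpolation=2))
print(manip.get_state()['contact_force'])
E
```

```text
clock: 8.0
position: [0.5579, 0.1404, 0.051]
ee_rot: [0.0, -0.076, 0.997, -0.0]
contact_force: [-5.3, -0.7, 13.8]
width: -0.0001
[-4.80840499 -0.71395237 13.7613977 ]
```

View pics/f.png

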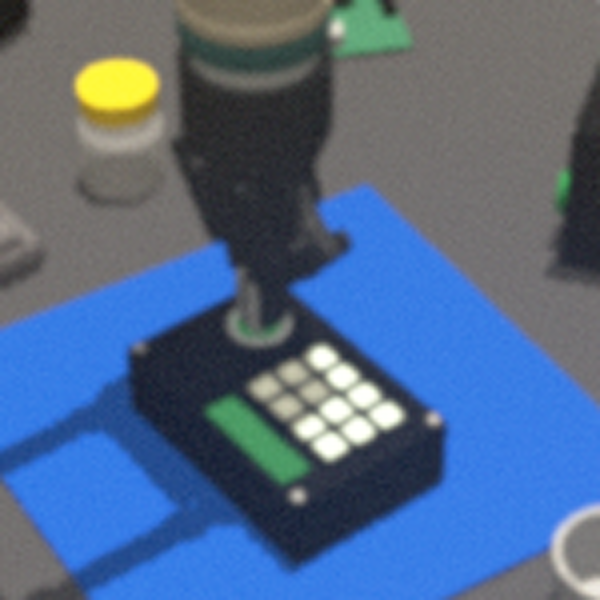

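The key is bottomed: the tip is stopped at z = 0.051 while the force has risen to 13.8 N, well past the 4 N spring. I'll let go and move clear.

```bash
python3 -m pendant '[{"gripper":0,"delta_pos":[0,0,-3],"spin":0},{"gripper":0,"delta_pos":[0,0,-10],"spin":0},{"gripper":0,"delta_pos":[0,0,-30],"spin":0},{"gripper":0,"delta_pos":[0,0,-70],"spin":0},{"gripper":0,"delta_pos":[0,0,-110],"spin":0},{"gripper":0,"delta_pos":[0,0,-150],"spin":0},{"gripper":0,"delta_pos":[0,30,-180],"spin":0},{"gripper":0,"delta_pos":[0,70,-180],"spin":0},{"gripper":0,"delta_pos":[0,110,-180],"spin":0},{"gripper":0,"delta_pos":[0,150,-180],"spin":0},{"gripper":0,"delta_pos":[0,190,-180],"spin":0},{"gripper":0,"delta_pos":[0,230,-180],"spin":0},{"gripper":0,"delta_pos":[0,270,-180],"spin":0},{"gripper":0,"delta_pos":[0,300,-180],"spin":0},{"gripper":0,"delta_pos":[0,300,-180],"spin":0}]'
python3 - <<'E'
from h import *
a=optics.get_image("side")[100:250,190:390];b=optics.get_image("top")[140:290,140:340];cv2.imwrite("pics/g.png",np.vstack([cv2.resize(i,None,fx=2,fy=2) for i in(a,b)]))
E
```

```text
clock: 9.55
position: [0.512, 0.4413, 0.2285]
ee_rot: [0.0, -0.078, 0.997, 0.001]
contact_force: [-0.9, -1.1, -0.8]
width: -0.0002
```

View pics/g.png

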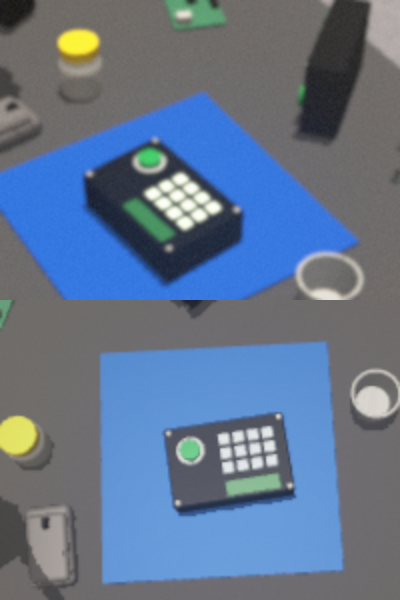

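The unit lies flat on the mat, keypad up, with the key back out. The jar, cup and mouse have not moved and the arm is clear.

```bash
python3 -c "
from rig import ticket; print(ticket.sign_off())"
```

```text
the job is handed in; nothing more can be done
None
```

I tipped the keypad unit on the mat backwards by pushing near the top of its face with both open fingers. It fell flat on its back, and I then pressed the green key with the closed fingertips and let go. I handed the job in after about 9.7 s of robot time.

- **Key press:** the tip stopped at z = 0.051 m, which is 5 mm of travel from the key's 56 mm height. The force rose to 13.8 N, well past the 4 N spring, so the key was fully in. I saw no sign of the key being touched before the unit lay down.
- **Final pictures:** the unit lies flat on the mat with the keypad up and the key out again. The jar, cup and mouse are where they started, and the arm is clear.
- **Disagreements:** the key position predicted from the starting pose and the one read from the side camera differed by about 4 mm. I aimed between them, well within the 26 mm key. The starting-pose fit had residuals of up to 2 pixels.

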